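# Stack the third chart tube on the pile

## Task

A third chart tube lies on the slide rails, partly under the little wooden bridge shelf. Draw it out along the rails until it is wholly clear of the shelf, leave it lying on the rails and let go; then take it up again by its middle and lay it on top of the two tubes in the wooden tray, settled in the gap between them, lengthwise like them and with its ends about level with theirs. Set it down rather than dropping it, keep the two lower tubes in the tray, and leave the binoculars, bowl and tin where they are.

Things in the scene. Friction and masses are not known exactly. Their poses are not given: they have to be found in the camera images.
- tube_mid (a point): Centre (half-way along, on the axis) of the tube to be moved: closed rigid cardboard chart tube, black end caps, 54 mm diameter, 180 mm long, about 0.25 kg. x runs along the tube; it may be rolled about x by any angle. It starts on the rails, along the stand's x axis, its axis 36 mm above the table, its -x end sticking out 65 to 90 mm from under the shelf.
- stand: Slide rails with a bridge shelf at the far end, fixed; origin on the table, x along the rails to the shelf, away from the robot. Two 10 mm rods, x = -160 to 220 mm, 30 mm apart, on a 42 mm wide strip, hold the tube from below so it cannot roll: its axis stays 36 mm up, over the x axis. Fingers can go down outside the rods. The tube is wholly clear of the shelf when its centre is at x below 0.
- shelf_edge (a point): Middle of the lower front edge of the wooden bridge shelf, at x = 90 mm of the stand, 81 mm above the table. From here the shelf runs 130 mm along +x; it is 152 mm wide, 12 mm thick, on solid side boards (y = +-62 to +-76 mm), open at front and back.
- tray: Dark wooden tray, fixed, 200 mm long (x), 127 mm wide (y); origin on the table at its centre. Floor 8 mm thick; long walls reach 38 mm, end walls 22 mm above the table. Two tubes lie in it along x, axes at y = +-27.5 mm, 35 mm above the table, tops at 62 mm. It may stand left or right of the robot, the stand on the other side.
- gap (a point): Where the third tube's centre belongs: over the tray's centre, 81 mm above the table, its axis along the tray's x, resting on both lower tubes.
- low_a_mid (a point): Centre of one of the two lower tubes in the tray (54 mm diameter, 180 mm long, loose, the same kind as the tube to be moved), x along the tube.
- low_b_mid (a point): Centre of the other lower tube in the tray, as above.
- low_a: The same lower tube; its origin is its centre.
- low_b: The other lower tube; its origin is its centre.
- tube: The tube to be moved; its origin is its centre, the same point as tube_mid.
- binoculars: Black plastic binoculars lying flat, about 125 x 126 x 58 mm, to the left; origin on the table under their middle. Leave alone.
- bowl: White ceramic bowl with erasers, 110 mm across, 45 mm high, nearest the robot; origin at the centre of its foot. Leave alone.
- tack_tin: Blue steel thumb-tack tin, lid shut, 63 x 93 x 29 mm, to the right; origin at the centre of its underside. Leave alone.
Things that resemble listed ones, but are neither listed nor needed, are in the scene too. Leave any pink or yellow look-alike of the tube alone.

How it is judged:
By the outcome, as a careful person would: the job done as asked, in the order asked, and still so for the second after the job is handed in, with the robot touching nothing.
It also fails if it takes over 54 s, if anything falls off the work surface, if the arm or the gripper's body presses on something with over 40 N, if the wrist force passes 120 N, or if a joint passes its speed limit or range.

## Robot

A 6-joint arm with a two-finger parallel gripper is mounted at the origin on the work surface. World frame = base frame: x ahead of the robot, y to its left, z up, the work surface at z = 0. Lengths are in m, angles in rad, forces in N, time in s.
With the tool pointing down it reaches from about 0.35 to 0.8 m from the base axis. Payload 7.3 kg.
Tool frame: the origin (TCP) lies midway between the tips of the shut fingers; the grasp point (between the pads) lies hold_point_z behind it (hold_point_z is the distance from the TCP to the grasp point, in m); z points along the fingers, y is the line along which they close (so a half turn about z gives the same grasp; the last joint's range is limited). The gripper opens to 85 mm and grips with 20 to 120 N. Pads are 22 mm wide; open, the fingers measure 114 mm over their backs; the gripper's body (76 mm by 85 mm) begins 54 mm behind the grasp point. The pads swing forward as they close: fully open they stand 13 mm farther back than shut.
Start: joints at [1.071, 0.342, 1.524, -0, 1.275, -0.146], TCP at [0.182, 0.493, 0.231] pointing down, gripper open.
Joint ranges: [-2.53, 2.53], [-0.77, 2.02], [0.04, 2.7], [-1, 4.14], [0.28, 2.66], [-3.11, 3.11]. Speed limits (rad/s): [2.57, 2.57, 3.14, 3.14, 3.14, 3.14].

## Interface

Orientations are given as a rotation vector (axis times angle).
In Python, from workcell import * gives the robot as it stands. The module is installed in compiled form; this text tells all that it offers.
- The arm moves only by the tool apply_moves, never from a script. Its argument "commands" is a list of rows, each an object of numbers: "grip": the finger opening in mm, from 0 to 85.4; "x", "y", "z": the shift along the world's x, y, z in mm; "wx", "wy", "wz": the turn, a rotation vector about the world's x, y, z in rad. In form: [{"grip": .., "x": .., "y": .., "z": .., "wx": .., "wy": .., "wz": ..}, ...]. A call has 1 to 5 rows; each row shifts and turns the commanded pose from where the row before left it; what a row does not reach is not made up. A row lasts 1/8 s, in which the tool goes at most 62.5 mm and 10.7 degrees, less where a joint would pass 70% of its speed; a pose out of reach is approached as far as the arm can. A call is refused whole if a number of a shift passes 62.5 or a number of a turn 0.188, either way. A call with a gripper value outside its range is refused whole. The fingers move at their own pace and stop on an object; the grip force is fixed at half the most. Time passes only in rows, so rows that do not move let the fingers close. It gives the time, the measured TCP pose, the force, the opening and the grip force at its end, in the units of the state.
- read_state(): the state, without advancing time (a new reading comes with each control period).
- capture(name): name is "side" or "top" or "wrist"; returns the picture (384x512x3 uint8, red, green, blue); there is no depth.
- camera_params(name): a dict with "fx", "fy", "cx", "cy" (pixels), "R" (3x3) and "t" (3): a world point X has camera coordinates R X + t. Camera axes: x right, y down, z forward; pixel columns grow to the right and rows downward; lengths in m; the calibration is good to about 2 mm. The wrist camera is an equidistant fisheye: a pixel r from the principal point sees the ray r / f radians off the axis. A picture is of the moment at which its call begins: read the wrist's pose just before it. camera_params takes no time and is no camera call; for the wrist camera it gives the pose at the moment of the call.
- close_job(): hands the job in; it is judged then, once.
The state is a dict: "time": time; "joint_pos": joint angles; "dq": joint speeds; "tau": joint torques, N m; "position": TCP position; "tcp_rot": TCP orientation; "contact_force": force on the tool from outside, world axes, zero at the start; "torque": the same for the moment, N m; "grip_width": finger opening in m; "finger_force": force on a finger pad.
Only numpy, scipy, OpenCV 4.12 (cv2) and the standard library are available. Lean on these libraries where they do the work, as an engineer would, in place of code of your own. Each camera call takes 0.05 s, during which the arm holds its last target. There are 200 camera calls.

## Working session

There is one attempt and no reset: what is moved stays moved. The work goes in short steps, Python scripts to look and compute and a tool call to move; the robot and the scene stay as the last step left them, time stands still between calls to the robot, and variables do not carry over. Pictures are saved under pics/ and viewed, at most 10 in all, crops included, and the job is handed in when it is done.

Besides the shell and the picture viewer there is one more tool, called after "Call:" as name([rows], argument=value, ...), one row to a line, values as JSON. apply_moves: Moves the arm, as the interface text tells. Its arguments: {"type":"object","properties":{"commands":{"type":"array","items":{"type":"object","properties":{"grip":{"type":"number"},"x":{"type":"number"},"y":{"type":"number"},"z":{"type":"number"},"wx":{"type":"number"},"wy":{"type":"number"},"wz":{"type":"number"}}}}},"required":["commands"]}

```bash
mkdir -p pics; python3 - <<'E'
from workcell import *
import cv2,numpy as np
s=read_state();print({k:np.round(v,3).tolist() for k,v in s.items()})
a=capture("top");b=capture("side")
np.save("top.npy",a);np.save("side.npy",b)
cv2.imwrite("pics/top.png",cv2.resize(a[:,:,::-1],(800,600)));cv2.imwrite("pics/side.png",cv2.resize(b[:,:,::-1],(800,600)))
for n in("top","side"):print(n,{k:np.round(v,4).tolist() for k,v in camera_params(n).items()})
E
```

```text
{'time': 0.0, 'joint_pos': [1.071, 0.343, 1.525, 0.0, 1.275, -0.146], 'dq': [-0.001, 0.0, -0.0, 0.0, -0.001, -0.001], 'tau': [0.002, -43.367, -24.602, -0.0, 0.008, -0.0], 'position': [0.182, 0.492, 0.231], 'tcp_rot': [-0.553, -3.092, 0.002], 'contact_force': [-1.017, 0.829, 0.761], 'torque': [-0.034, -0.06, 0.065], 'finger_force': 0.0, 'grip_width': 0.085}
top {'fx': 364.0383, 'fy': 364.0383, 'cx': 257.8919, 'cy': 191.1437, 'R': [[-0.0277, -0.9995, 0.0164], [-0.981, 0.024, -0.1923], [0.1918, -0.0214, -0.9812]], 't': [0.0208, 0.5507, 0.9868]}
side {'fx': 394.1445, 'fy': 394.1445, 'cx': 256.1764, 'cy': 194.8727, 'R': [[0.8941, -0.4477, -0.0142], [-0.307, -0.5894, -0.7472], [0.3261, 0.6724, -0.6645]], 't': [-0.4802, 0.2293, 1.0774]}
```

View pics/top.png

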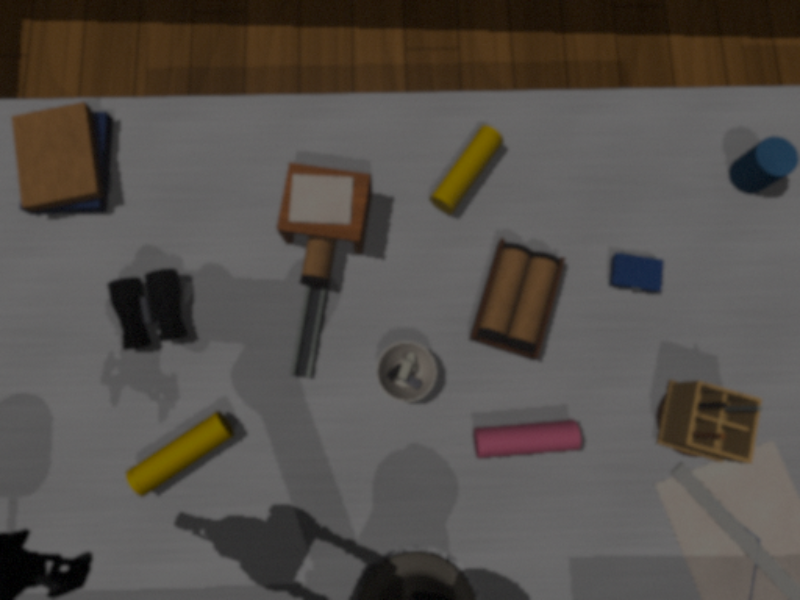

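View pics/side.png

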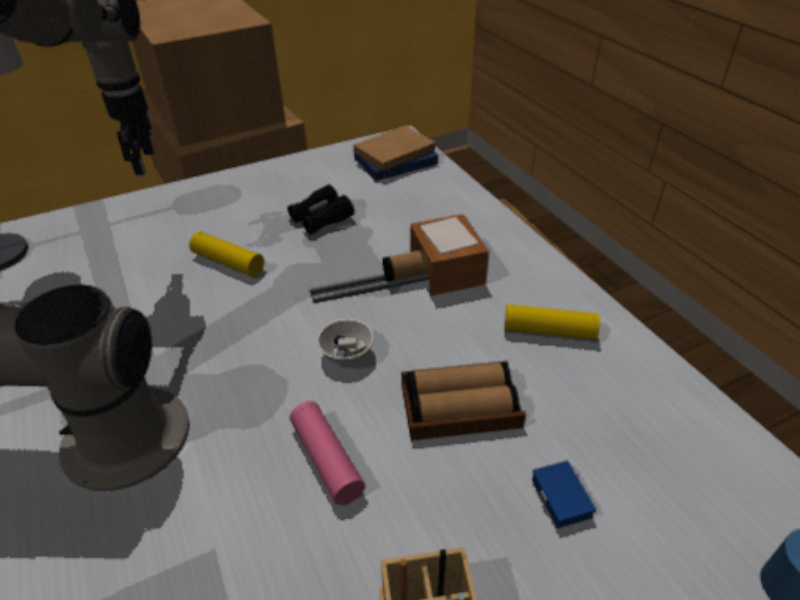

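The top view (800x600) shows the rails from (305,375) to (318,285), the tube stub at (318,262), the shelf around (325,203) and the tray with two tubes at (518,298). In the side view the stub is at (403,266), the rail ends at (312,294) and the tray at (462,398).

```bash
cat > h.py <<'E'
import numpy as np,cv2
from workcell import camera_params
def ray(cam,u,v):
    R=np.array(cam["R"]);t=np.array(cam["t"])
    a=np.array([(u-cam["cx"])/cam["fx"],(v-cam["cy"])/cam["fy"]])
    if cam.get("fish"):
        r=np.linalg.norm(a);d=np.array([*(a/r*np.sin(r)),np.cos(r)]) if r>0 else np.array([0,0,1.])
    else: d=np.array([*a,1.])
    return -R.T@t,R.T@(d/np.linalg.norm(d))
def plane(cam,u,v,z):
    o,d=ray(cam,u,v);return o+d*(z-o[2])/d[2]
def tri(c1,p1,c2,p2):
    o1,d1=ray(c1,*p1);o2,d2=ray(c2,*p2)
    s=np.linalg.lstsq(np.c_[d1,-d2],o2-o1,rcond=None)[0]
    a=o1+s[0]*d1;b=o2+s[1]*d2;return (a+b)/2,np.linalg.norm(a-b)
def cardboard(img):
    h=cv2.cvtColor(img,cv2.COLOR_RGB2HSV);return cv2.inRange(h,(8,70,60),(20,165,255))
E
python3 - <<'E'
from h import *
a=np.load("top.npy");b=np.load("side.npy")
T=camera_params("top");S=camera_params("side")
k=1/1.5625
f=lambda p:(p[0]*k,p[1]*k)
for n,z,ps in [("rail near ends",.014,[(297,376),(312,376)]),("shelf top",.093,[(289,165),(371,175),(360,240),(279,232)]),("tube caps",.05,[(316,283)]),
 ("tray",.03,[(503,241),(565,259),(540,358),(471,339)]),("tubes",.062,[(514,247),(546,255),(492,334),(525,344)]),("bowl",.045,[(408,372)]),("pink",.04,[(528,438)])]:
  for p in ps: print(n,p,np.round(plane(T,*f(p),z),3))
for n,p,q in [("rail",(304,375),(312,294)),("cap",(316,280),(387,266)),("shelfTL",(289,165),(454,214)),("shelfTR",(371,175),(488,255))]:
  print(n,[np.round(x,4) for x in tri(T,f(p),S,f(q))])
x=cv2.resize(a[95:255,170:380][:,:,::-1],None,fx=2.6,fy=2.6,interpolation=3)
x1=cv2.resize(a[100:250,170:240][:,:,::-1],(280,600),interpolation=3)
x2=cv2.resize(a[145:235,295:370][:,:,::-1],(360,432),interpolation=3)
c=np.zeros((600,800,3),np.uint8);c[:,:280]=x1;c[:432,290:650]=x2
cv2.imwrite("pics/c.png",np.clip(c*1.8,0,255).astype(np.uint8))
E
```

```text
rail near ends (297, 376) [0.418 0.205 0.014]
rail near ends (312, 376) [0.417 0.177 0.014]
shelf top (289, 165) [0.798 0.21  0.093]
shelf top (371, 175) [0.776 0.059 0.093]
shelf top (360, 240) [0.652 0.081 0.093]
shelf top (279, 232) [0.67  0.226 0.093]
tube caps (316, 283) [0.585 0.165 0.05 ]
tray (503, 241) [ 0.663 -0.189  0.03 ]
tray (565, 259) [ 0.625 -0.305  0.03 ]
tray (540, 358) [ 0.438 -0.243  0.03 ]
tray (471, 339) [ 0.477 -0.118  0.03 ]
tubes (514, 247) [ 0.642 -0.202  0.062]
tubes (546, 255) [ 0.625 -0.26   0.062]
tubes (492, 334) [ 0.481 -0.151  0.062]
tubes (525, 344) [ 0.461 -0.21   0.062]
bowl (408, 372) [0.418 0.001 0.045]
pink (528, 438) [ 0.296 -0.209  0.04 ]
rail [array([0.4197, 0.1922, 0.0133]), np.float64(0.0002)]
cap [array([0.59  , 0.1662, 0.0468]), np.float64(0.0027)]
shelfTL [array([0.7887, 0.2101, 0.0981]), np.float64(0.0139)]
shelfTR [array([0.7796, 0.0601, 0.0814]), np.float64(0.0021)]
```

View pics/c.png

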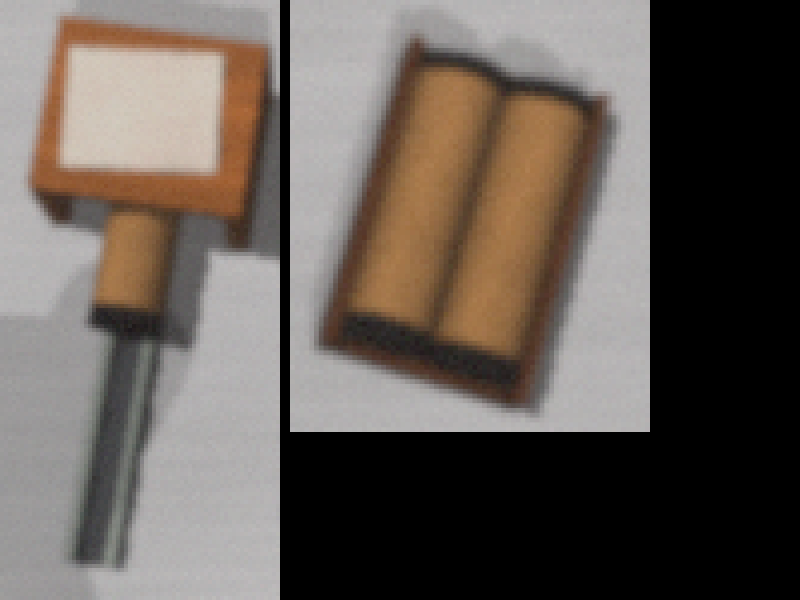

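Call:
apply_moves([
  {"x": 40,"y": -37,"wz": 0.04,"grip": 85},
  {"x": 40,"y": -37,"wz": 0.04},
  {"x": 40,"y": -37,"wz": 0.04},
  {"x": 40,"y": -37,"wz": 0.04},
  {"x": 40,"y": -37,"wz": 0.04},
])

```text
validation failed for argument at $.co...
```

Call:
apply_moves([
  {"x": 40,"y": -37},
  {"x": 40,"y": -37},
  {"x": 30,"y": -30},
  {},
  {},
])

```text
validation failed for argument at $.co...
```

```bash
python3 - <<'E'
import workcell as w
from h import *
print([n for n in dir(w) if n[0]!='_'], getattr(w,'hold_point_z',None))
s=w.read_state();print(s['time'],s['position'],s['tcp_rot'])
p=w.camera_params("wrist");a=w.capture("wrist");print({k:np.round(v,4).tolist() for k,v in p.items()})
np.save("w1.npy",a);np.savez("w1p.npz",**p)
cv2.imwrite("pics/w1.png",np.clip(cv2.resize(a[:,:,::-1],(800,600))*1.5,0,255).astype(np.uint8))
E
```

```text
['MotionError', 'camera_params', 'capture', 'close_job', 'hold_point_z', 'read_state'] 0.0187
0.1 [0.18169758 0.49215764 0.23068868] [-5.52805423e-01 -3.09211189e+00  2.13564717e-03]
{'fx': 297.3186, 'fy': 297.3186, 'cx': 253.2182, 'cy': 192.2306, 'R': [[0.3456, 0.9384, -0.0029], [0.9063, -0.333, 0.2603], [0.2433, -0.0926, -0.9655]], 't': [-0.5233, -0.0339, 0.3787]}
```

View pics/w1.png

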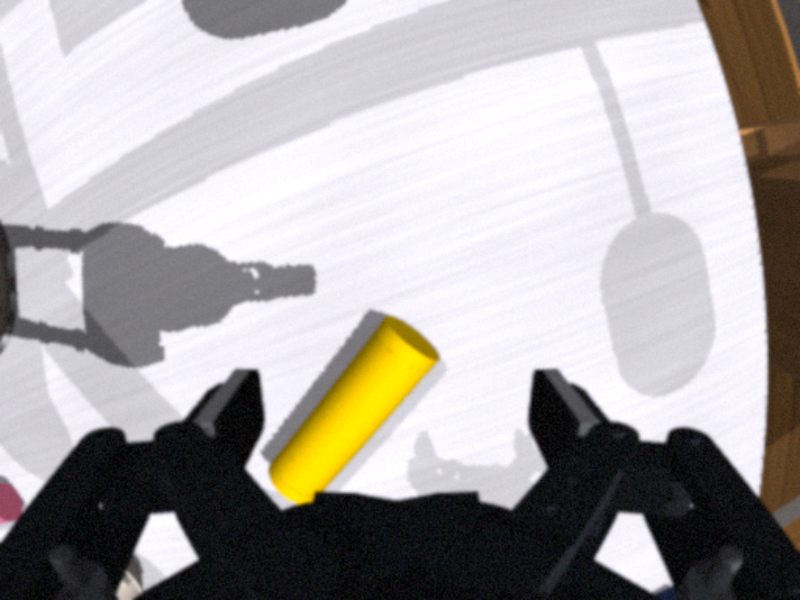

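The wrist view shows only the yellow look-alike under the gripper, and image-up points toward the robot. The rows were refused, so I'll give all the fields.

Call:
apply_moves([
  {"grip": 85,"x": 48,"y": -36,"z": 0,"wx": 0,"wy": 0,"wz": 0.04},
  {"grip": 85,"x": 48,"y": -36,"z": 0,"wx": 0,"wy": 0,"wz": 0.04},
  {"grip": 85,"x": 48,"y": -36,"z": 0,"wx": 0,"wy": 0,"wz": 0.04},
  {"grip": 85,"x": 48,"y": -36,"z": 0,"wx": 0,"wy": 0,"wz": 0.04},
  {"grip": 85,"x": 48,"y": -36,"z": 0,"wx": 0,"wy": 0,"wz": 0.04},
])

```text
time: 0.78
position: [0.4232, 0.3111, 0.2312]
tcp_rot: [-0.239, -3.132, -0.0]
contact_force: [1.5, 0.9, -0.4]
grip_width: 0.0851
finger_force: 0.0
```

Call:
apply_moves([
  {"grip": 85,"x": 48,"y": -36,"z": 0,"wx": 0,"wy": 0,"wz": 0},
  {"grip": 85,"x": 48,"y": -36,"z": 0,"wx": 0,"wy": 0,"wz": 0},
  {"grip": 85,"x": 48,"y": -36,"z": 0,"wx": 0,"wy": 0,"wz": 0},
  {"grip": 85,"x": 40,"y": -32,"z": 0,"wx": 0,"wy": 0,"wz": 0},
  {"grip": 85,"x": 0,"y": 0,"z": 0,"wx": 0,"wy": 0,"wz": 0},
])

```text
time: 1.4
position: [0.6079, 0.1695, 0.2299]
tcp_rot: [-0.248, -3.131, 0.001]
contact_force: [-1.0, 1.0, 0.3]
grip_width: 0.0848
finger_force: 0.0
```

```bash
cat > look.py <<'E'
import sys,workcell as w
from h import *
n=sys.argv[1]
s=w.read_state();print(s['time'],s['position'],s['tcp_rot'],s['contact_force'])
p=w.camera_params("wrist");a=w.capture("wrist")
np.save(n+".npy",a);np.savez(n+"p.npz",**p)
cv2.imwrite(f"pics/{n}.png",np.clip(cv2.resize(a[:,:,::-1],(800,600),interpolation=3)*1.3,0,255).astype(np.uint8))
E
python3 look.py w2
```

```text
1.4 [0.6078793  0.16947899 0.22987797] [-2.48270652e-01 -3.13082972e+00  1.24599143e-03] [-1.03695749  0.9647793   0.34487133]
```

View pics/w2.png

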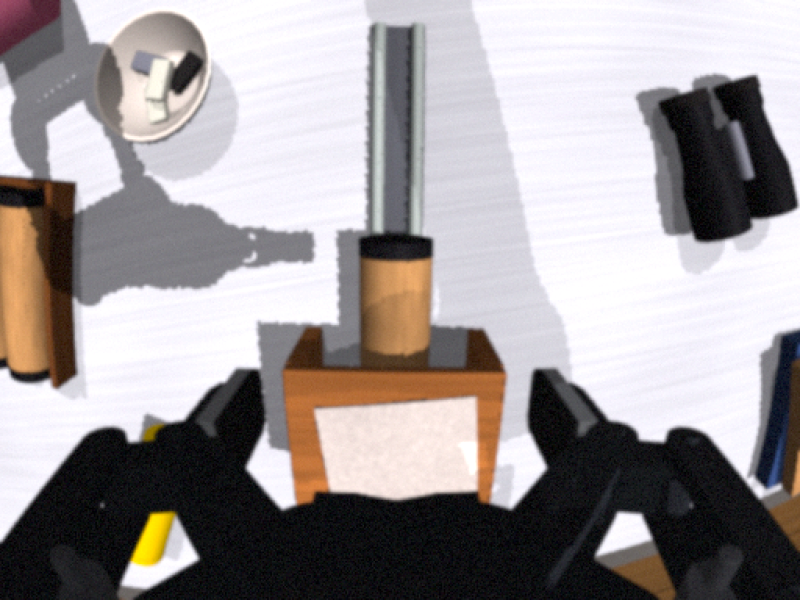

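The wrist view shows the rail ends at (378,24) and (418,24), the tube cap edge at (397,238), the cap/card boundary at (397,258) and the shelf's upper front edge from (287,370) to (503,370).

```bash
python3 - <<'E'
from h import *
W=dict(np.load("w2p.npz"));W["fish"]=1
T=camera_params("top");S=camera_params("side");k=1/1.5625
w=lambda u,v:(u*k,v*k)
c=lambda u,v:(u/4+170,v/4+100)
for n,p,q in [("railend",(398,24),(98,563)),("shelfL",(503,370),(32,190)),("shelfR",(287,370),(240,218)),("capbnd",(397,258),(129,306))]:
    print(n,[np.round(x,4) for x in tri(W,w(*p),T,c(*q))])
P=lambda u,v,z:plane(W,*w(u,v),z)
a=np.load("w2.npy");m=cardboard(a);m[:, :200]=0;m[:,300:]=0;m[230:]=0
for r in range(168,224,10):
    xs=np.flatnonzero(m[r]);xs=xs[(xs>215)&(xs<290)];print(r,xs.min(),xs.max(),np.round(P(xs.mean()/k,r/k,.063),4)) if len(xs) else None
rl=P(398,24,.014);sh=(P(287,370,.093)+P(503,370,.093))/2
cap=P(399,238,.05)
print("rail",rl,"shelfmid",sh,np.linalg.norm(sh-rl),"cap",cap)
d=sh-rl;print("yaw rail-shelf",np.degrees(np.arctan2(d[1],d[0])))
e=P(503,370,.093)-P(287,370,.093);print("edge len",np.linalg.norm(e),np.degrees(np.arctan2(-e[0],e[1])))
E
```

```text
railend [array([0.4175, 0.1974, 0.0026]), np.float64(0.0069)]
shelfL [array([0.6714, 0.2277, 0.0996]), np.float64(0.0029)]
shelfR [array([0.6557, 0.0836, 0.0797]), np.float64(0.004)]
capbnd [array([0.6037, 0.1698, 0.0223]), np.float64(0.0033)]
168 231 275 [0.5981 0.1699 0.063 ]
178 231 275 [0.6088 0.1682 0.063 ]
188 231 275 [0.6196 0.1665 0.063 ]
198 231 274 [0.6306 0.1642 0.063 ]
208 231 274 [0.6418 0.1624 0.063 ]
218 231 275 [0.6534 0.1611 0.063 ]
rail [0.4204133  0.20004993 0.014     ] shelfmid [0.66371708 0.15927782 0.093     ] 0.2590368544640811 cap [0.58365663 0.17475355 0.05      ]
yaw rail-shelf -9.513060247861434
edge len 0.14388053749169305 -8.958004953537287
```

Checks hold: yaw is -9° by three measures, the shelf edge lies 250 mm from the rail ends, and the stub is about 80 mm long. The TCP is already over the stub, 20 mm in from its end, so I go down and grip.

Call:
apply_moves([
  {"grip": 85,"x": 0,"y": -1,"z": -50,"wx": 0,"wy": 0,"wz": 0},
  {"grip": 85,"x": 0,"y": 0,"z": -50,"wx": 0,"wy": 0,"wz": 0},
  {"grip": 85,"x": 0,"y": 0,"z": -50,"wx": 0,"wy": 0,"wz": 0},
  {"grip": 85,"x": 0,"y": 0,"z": -35,"wx": 0,"wy": 0,"wz": 0},
  {"grip": 85,"x": 0,"y": 0,"z": -24,"wx": 0,"wy": 0,"wz": 0},
])

```text
time: 2.08
position: [0.6038, 0.1728, 0.0206]
tcp_rot: [-0.238, -3.13, 0.0]
contact_force: [-0.0, 0.2, 0.7]
grip_width: 0.0851
finger_force: 0.0
```

Call:
apply_moves([
  {"grip": 40,"x": 0,"y": 0,"z": 0,"wx": 0,"wy": 0,"wz": 0},
  {"grip": 40,"x": 0,"y": 0,"z": 0,"wx": 0,"wy": 0,"wz": 0},
  {"grip": 40,"x": 0,"y": 0,"z": 0,"wx": 0,"wy": 0,"wz": 0},
  {"grip": 40,"x": 0,"y": 0,"z": 0,"wx": 0,"wy": 0,"wz": 0},
  {"grip": 40,"x": 0,"y": 0,"z": 0,"wx": 0,"wy": 0,"wz": 0},
])

```text
time: 2.7
position: [0.606, 0.1714, 0.0242]
tcp_rot: [0.241, 3.131, -0.0]
contact_force: [-3.7, -3.8, 7.0]
grip_width: 0.0519
finger_force: 63.1
```

Call:
apply_moves([
  {"grip": 40,"x": -20,"y": 3.2,"z": 0,"wx": 0,"wy": 0,"wz": 0},
  {"grip": 40,"x": -30,"y": 4.7,"z": 0,"wx": 0,"wy": 0,"wz": 0},
  {"grip": 40,"x": -30,"y": 4.7,"z": 0,"wx": 0,"wy": 0,"wz": 0},
  {"grip": 40,"x": -30,"y": 4.7,"z": 0,"wx": 0,"wy": 0,"wz": 0},
  {"grip": 40,"x": -20,"y": 3.2,"z": 0,"wx": 0,"wy": 0,"wz": 0},
])

```text
time: 3.32
position: [0.4762, 0.1927, 0.0238]
tcp_rot: [0.24, 3.128, 0.002]
contact_force: [1.9, -0.1, -0.4]
grip_width: 0.0524
finger_force: 63.1
```

Call:
apply_moves([
  {"grip": 40,"x": 0,"y": 0,"z": 0,"wx": 0,"wy": 0,"wz": 0},
  {"grip": 85,"x": 0,"y": 0,"z": 0,"wx": 0,"wy": 0,"wz": 0},
  {"grip": 85,"x": 0,"y": 0,"z": 0,"wx": 0,"wy": 0,"wz": 0},
  {"grip": 85,"x": 0,"y": 0,"z": 0,"wx": 0,"wy": 0,"wz": 0},
  {"grip": 85,"x": 0,"y": 0,"z": 0,"wx": 0,"wy": 0,"wz": 0},
])

```text
time: 3.95
position: [0.4761, 0.1919, 0.0222]
tcp_rot: [0.242, 3.132, 0.0]
contact_force: [1.2, 0.6, -0.7]
grip_width: 0.0852
finger_force: 0.0
```

Call:
apply_moves([
  {"grip": 85,"x": 0,"y": 0,"z": 40,"wx": 0,"wy": 0,"wz": 0},
  {"grip": 85,"x": 0,"y": 0,"z": 60,"wx": 0,"wy": 0,"wz": 0},
  {"grip": 85,"x": 35,"y": -5,"z": 50,"wx": 0,"wy": 0,"wz": 0},
  {"grip": 85,"x": 55,"y": -9,"z": 20,"wx": 0,"wy": 0,"wz": 0},
  {"grip": 85,"x": 0,"y": 0,"z": 0,"wx": 0,"wy": 0,"wz": 0},
])

```text
time: 4.58
position: [0.5698, 0.1771, 0.194]
tcp_rot: [0.244, 3.126, 0.002]
contact_force: [-0.8, 0.3, -0.6]
grip_width: 0.0852
finger_force: 0.0
```

```bash
python3 look.py w3
```

```text
4.575 [0.56975849 0.17714421 0.19398836] [2.44101741e-01 3.12628825e+00 1.88967469e-03] [-0.77476423  0.29717306 -0.59959512]
```

View pics/w3.png

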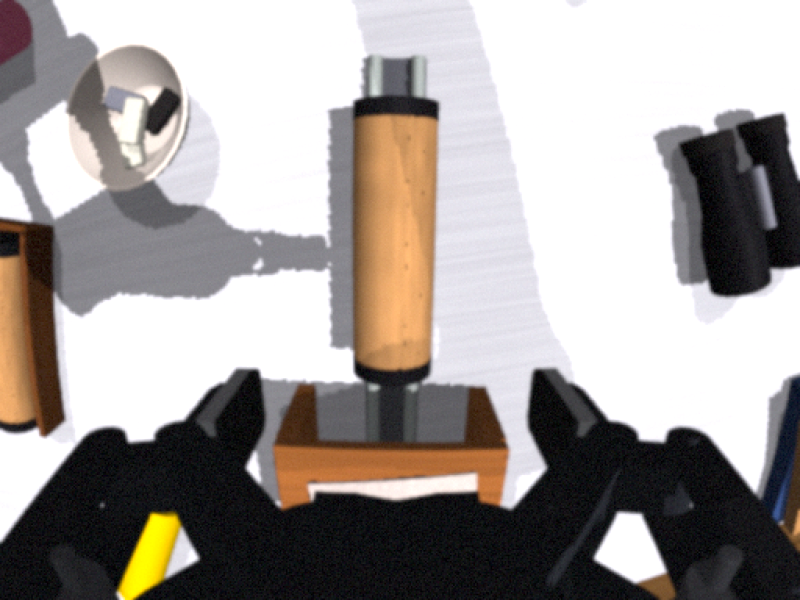

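The wrist view shows the tube clear of the shelf: caps at (396,105) and (393,370), shelf front edge at row 445. Now I measure its centre and height, using the side and top views as well.

```bash
python3 - <<'E'
from h import *
import workcell as w
W=dict(np.load("w3p.npz"));W["fish"]=1
k=1/1.5625
a=np.load("w3.npy")
def ends(img,box):
    x0,y0,x1,y1=box;m=np.zeros(img.shape[:2],np.uint8);m[y0:y1,x0:x1]=cardboard(img)[y0:y1,x0:x1]
    m=cv2.morphologyEx(m,cv2.MORPH_OPEN,np.ones((3,3)))
    c=max(cv2.findContours(m,0,1)[0],key=cv2.contourArea);r=cv2.minAreaRect(c);b=cv2.boxPoints(r)
    if np.linalg.norm(b[0]-b[1])<np.linalg.norm(b[1]-b[2]): e=[(b[0]+b[1])/2,(b[2]+b[3])/2]
    else: e=[(b[1]+b[2])/2,(b[3]+b[0])/2]
    return np.array(e),r
e,r=ends(a,(215,55,290,245));e=e[np.argsort(e[:,1])];print(e,r)
q=[plane(W,*p,.063) for p in e];print(q,np.linalg.norm(q[1]-q[0]),"mid",(q[0]+q[1])/2)
l=plane(W,355*k,235*k,.045);rr=plane(W,434*k,235*k,.045);print("width",np.linalg.norm(l-rr),(l+rr)/2)
sh=(plane(W,279*k,447*k,.093)+plane(W,507*k,447*k,.093))/2;print("shelf",sh)
t=w.capture("top");s=w.capture("side");np.save("top2.npy",t);np.save("side2.npy",s)
T=camera_params("top");S=camera_params("side")
x1=cv2.resize(t[100:250,170:245][:,:,::-1],(300,600),interpolation=3);x2=cv2.resize(s[140:220,180:305][:,:,::-1],(500,320),interpolation=3)
x3=cv2.resize(s[225:285,250:340][:,:,::-1],(420,280),interpolation=3)
c=np.zeros((600,800,3),np.uint8);c[:,:300]=x1;c[:320,300:]=x2;c[320:,300:720]=x3
cv2.imwrite("pics/d.png",np.clip(c*1.8,0,255).astype(np.uint8))
E
```

```text
[[253.3765   72.69412]
 [249.05054 237.08029]] ((251.21351623535156, 154.88720703125), (52.50813674926758, 164.4430694580078), 1.5074357986450195)
[array([0.46722414, 0.19280009, 0.063     ]), array([0.62296973, 0.16410061, 0.063     ])] 0.15836776273755188 mid [0.54509693 0.17845035 0.063     ]
width 0.04982021159242066 [0.54014323 0.18053532 0.045     ]
shelf [0.66400381 0.16013229 0.093     ]
```

View pics/d.png

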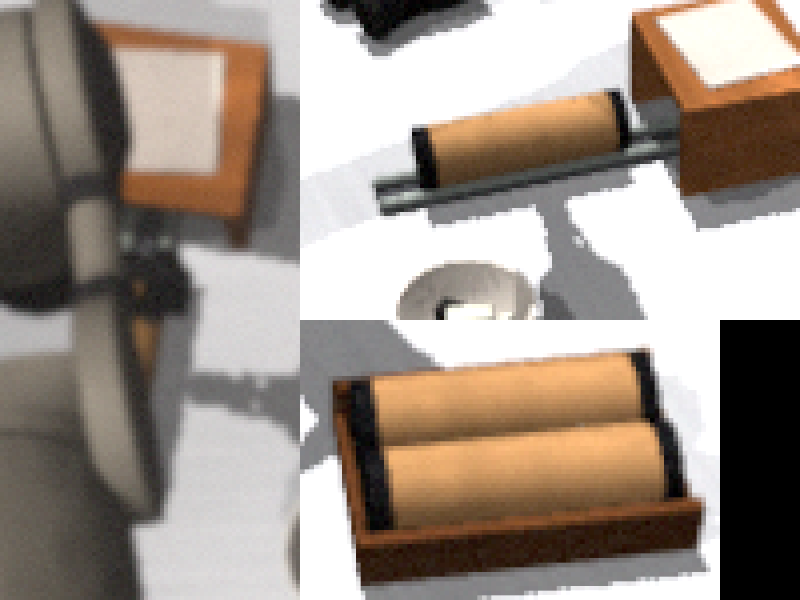

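The crop shows the tube on the rails, with its card-top corners at side pixels (212.5,172) and (258,163). The tray holds both tubes. I triangulate the height from wrist and side.

```bash
python3 - <<'E'
from h import *
W=dict(np.load("w3p.npz"));W["fish"]=1;S=camera_params("side")
for p,q in [((253.4,72.7),(212.5,172)),((249,235),(258,163))]: print([np.round(x,4) for x in tri(W,p,S,q)])
E
```

```text
[array([0.4691, 0.1921, 0.065 ]), np.float64(0.0036)]
[array([0.6238, 0.164 , 0.0646]), np.float64(0.0071)]
```

Height is 64 mm at the top of the tube, as expected; its middle is at (0.546, 0.178). I regrip it there.

Call:
apply_moves([
  {"grip": 85,"x": -22,"y": 1,"z": -30,"wx": 0,"wy": 0,"wz": 0},
  {"grip": 85,"x": 0,"y": 0,"z": -50,"wx": 0,"wy": 0,"wz": 0},
  {"grip": 85,"x": 0,"y": 0,"z": -50,"wx": 0,"wy": 0,"wz": 0},
  {"grip": 85,"x": 0,"y": 0,"z": -39,"wx": 0,"wy": 0,"wz": 0},
  {"grip": 85,"x": 0,"y": 0,"z": 0,"wx": 0,"wy": 0,"wz": 0},
])

```text
time: 5.35
position: [0.5402, 0.1788, 0.0203]
tcp_rot: [-0.24, -3.124, 0.003]
contact_force: [0.1, 0.7, 0.8]
grip_width: 0.0849
finger_force: 0.0
```

Call:
apply_moves([
  {"grip": 40,"x": 0,"y": 0,"z": 0,"wx": 0,"wy": 0,"wz": 0},
  {"grip": 40,"x": 0,"y": 0,"z": 0,"wx": 0,"wy": 0,"wz": 0},
  {"grip": 40,"x": 0,"y": 0,"z": 0,"wx": 0,"wy": 0,"wz": 0},
  {"grip": 40,"x": 0,"y": 0,"z": 0,"wx": 0,"wy": 0,"wz": 0},
  {"grip": 40,"x": 0,"y": 0,"z": 0,"wx": 0,"wy": 0,"wz": 0},
])

```text
time: 5.98
position: [0.5451, 0.1797, 0.0259]
tcp_rot: [0.242, 3.128, 0.003]
contact_force: [-1.7, 2.1, 4.2]
grip_width: 0.0519
finger_force: 62.3
```

```bash
python3 - <<'E'
import workcell as w,numpy as np
for i in range(4):
    s=w.read_state();print(s['time'],s['position'],s['grip_width']);w.capture("side")
E
```

```text
5.975 [0.54509439 0.17971131 0.02585731] 0.051881535326211724
6.025 [0.54508893 0.17970604 0.02585283] 0.05196502256178606
6.075 [0.54510232 0.17974294 0.02587559] 0.0521640408752214
6.125 [0.54507605 0.17971925 0.02584793] 0.05244183067899734
```

Call:
apply_moves([
  {"grip": 40,"x": 0,"y": 0,"z": 30,"wx": 0,"wy": 0,"wz": 0},
  {"grip": 40,"x": 0,"y": 0,"z": 50,"wx": 0,"wy": 0,"wz": 0},
  {"grip": 40,"x": 0,"y": -10,"z": 50,"wx": 0,"wy": 0,"wz": 0},
  {"grip": 40,"x": 5,"y": -30,"z": 40,"wx": 0,"wy": 0,"wz": 0},
  {"grip": 40,"x": 10,"y": -50,"z": 10,"wx": 0,"wy": 0,"wz": -0.05},
])

```text
time: 6.8
position: [0.56, 0.0894, 0.208]
tcp_rot: [0.316, 3.118, 0.002]
contact_force: [0.5, -0.3, -4.1]
grip_width: 0.0521
finger_force: 64.6
```

Call:
apply_moves([
  {"grip": 40,"x": 10,"y": -50,"z": 0,"wx": 0,"wy": 0,"wz": -0.05},
  {"grip": 40,"x": 10,"y": -50,"z": 0,"wx": 0,"wy": 0,"wz": -0.05},
  {"grip": 40,"x": 10,"y": -40,"z": 0,"wx": 0,"wy": 0,"wz": 0},
  {"grip": 40,"x": 0,"y": 0,"z": 0,"wx": 0,"wy": 0,"wz": 0},
  {"grip": 40,"x": 0,"y": 0,"z": 0,"wx": 0,"wy": 0,"wz": 0},
])

```text
time: 7.42
position: [0.5885, -0.0506, 0.2039]
tcp_rot: [0.476, 3.105, 0.001]
contact_force: [-0.4, -0.5, -3.7]
grip_width: 0.0521
finger_force: 64.4
```

```bash
python3 look.py w4
```

```text
7.425 [ 0.58853023 -0.05062488  0.20387429] [4.75911405e-01 3.10508706e+00 8.29932121e-04] [-0.40603662 -0.5036543  -3.66297323]
```

View pics/w4.png

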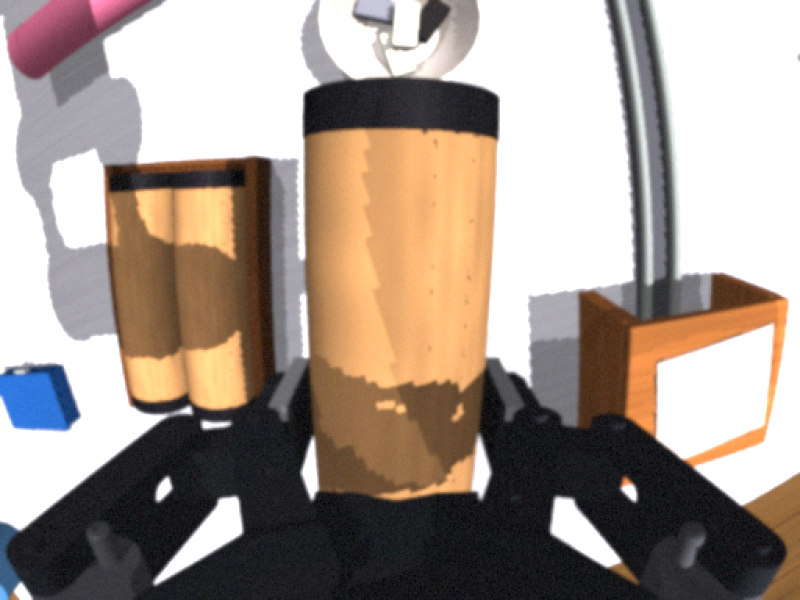

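The wrist view shows the tray to the left: near cap boundaries at about (142,190) and (210,186), the valley from (176,188) to (190,408), far ends at rows 402 to 408. I measure the tray and tubes from w4, the top view and the side view.

```bash
python3 - <<'E'
from h import *
W=dict(np.load("w4p.npz"));W["fish"]=1
T=camera_params("top");S=camera_params("side");k=1/1.5625
w=lambda u,v:(u*k,v*k)
c=lambda u,v:(295+(u-290)/4.8,145+v/4.8)
d=lambda u,v:(250+(u-300)*90/420,225+(v-320)*60/280)
f=lambda p:np.round(p,4)
# valley
vn,vf=[plane(W,*w(*p),.0485) for p in [(176,190),(190,402)]]
tn,tf=[plane(T,*c(*p),.041) for p in [(434,325),(500,85)]]
for n,a,b,o in [("w4",vn,vf,.0041),("top",tn,tf,.0012)]:
    e=b-a;yaw=np.arctan2(e[1],e[0]);print(n,f(a),f(b),"yaw",np.degrees(yaw),"corr",f((a+b)/2-o*np.array([-np.sin(yaw),np.cos(yaw),0])))
# card ends heights
for n,p,q in [("-y near",(142,190),(480,352)),("+y near",(210,186),(388,320)),("-y far",(160,401),(540,92)),("+y far",(222,408),(455,66))]:
    print(n,"tri",[np.round(x,4) for x in tri(W,w(*p),T,c(*q))],"W",f(plane(W,*w(*p),.06)),"T",f(plane(T,*c(*q),.062)))
for n,p,q in [("-y near",(142,190),(388,450)),("+y near",(210,186),(376,380)),("-y far",(160,401),(657,425)),("+y far",(222,408),(634,355))]:
    print(n,"triS",[np.round(x,4) for x in tri(W,w(*p),S,d(*q))])
# held tube: its near cap-card boundary mid & sides
import workcell
s=workcell.read_state()
print(s['position'],[f(plane(W,*w(*p),.23)) for p in [(305,110),(498,110),(400,133)]], "cam",f(-np.array(W["R"]).T@W["t"]))
E
```

```text
w4 [ 0.482  -0.1758  0.0485] [ 0.6319 -0.2317  0.0485] yaw -20.451836415960944 corr [ 0.5555 -0.2075  0.0485]
top [ 0.4857 -0.1845  0.041 ] [ 0.633  -0.2345  0.041 ] yaw -18.769020651319856 corr [ 0.559  -0.2106  0.041 ]
-y near tri [array([ 0.4692, -0.2125,  0.0314]), np.float64(0.002)] W [ 0.4736 -0.1953  0.06  ] T [ 0.4665 -0.2061  0.062 ]
+y near tri [array([ 0.4887, -0.1563,  0.0375]), np.float64(0.0036)] W [ 0.4903 -0.1458  0.06  ] T [ 0.4866 -0.1533  0.062 ]
-y far tri [array([ 0.6244, -0.2559,  0.0518]), np.float64(0.0014)] W [ 0.6209 -0.2496  0.06  ] T [ 0.6223 -0.253   0.062 ]
+y far tri [array([ 0.6424, -0.2053,  0.0512]), np.float64(0.0007)] W [ 0.6386 -0.2002  0.06  ] T [ 0.6397 -0.2028  0.062 ]
-y near triS [array([ 0.4751, -0.1973,  0.0582]), np.float64(0.0041)]
+y near triS [array([ 0.4928, -0.1471,  0.0597]), np.float64(0.0056)]
-y far triS [array([ 0.6238, -0.2527,  0.057 ]), np.float64(0.0036)]
+y far triS [array([ 0.6413, -0.2017,  0.059 ]), np.float64(0.0043)]
[ 0.58854971 -0.05009209  0.20383786] [array([ 0.5014, -0.0476,  0.23  ]), array([ 0.5156, -0.0017,  0.23  ]), array([ 0.5146, -0.027 ,  0.23  ])] cam [ 0.5251 -0.0313  0.3461]
```

Results agree: gap centre (0.557, -0.209), yaw about -19.5°, card tops 58–60 mm up. I move the tube over it, down to about 25 mm above contact.

Call:
apply_moves([
  {"grip": 40,"x": -10,"y": -50,"z": 0,"wx": 0,"wy": 0,"wz": -0.037},
  {"grip": 40,"x": -11,"y": -54,"z": 0,"wx": 0,"wy": 0,"wz": 0},
  {"grip": 40,"x": -11,"y": -54,"z": -10,"wx": 0,"wy": 0,"wz": 0},
  {"grip": 40,"x": 0,"y": 0,"z": -45,"wx": 0,"wy": 0,"wz": 0},
  {"grip": 40,"x": 0,"y": 0,"z": -45,"wx": 0,"wy": 0,"wz": 0},
])

```text
time: 8.1
position: [0.5571, -0.2086, 0.103]
tcp_rot: [0.532, 3.094, -0.0]
contact_force: [0.1, 0.1, -3.5]
grip_width: 0.052
finger_force: 64.5
```

Call:
apply_moves([
  {"grip": 40,"x": 0,"y": 0,"z": -5,"wx": 0,"wy": 0,"wz": 0},
  {"grip": 40,"x": 0,"y": 0,"z": 0,"wx": 0,"wy": 0,"wz": 0},
])

```text
time: 8.35
position: [0.5578, -0.2084, 0.0997]
tcp_rot: [0.53, 3.095, -0.001]
contact_force: [-0.3, 0.1, -2.3]
grip_width: 0.0522
finger_force: 64.4
```

```bash
python3 - <<'E'
from h import *
import workcell as w
s=w.read_state();print(s['position'],s['tcp_rot'],s['contact_force'])
p=w.camera_params("wrist");a=w.capture("wrist");np.save("w5.npy",a);np.savez("w5p.npz",**p)
b=w.capture("side");np.save("side3.npy",b)
c=np.zeros((600,800,3),np.uint8);c[:300,:400]=cv2.resize(a[:,:,::-1],(400,300),interpolation=3);
c[:300,400:]=cv2.resize(a[0:180,150:390][:,:,::-1],(400,300),interpolation=3)
c[300:,:500]=cv2.resize(b[205:295,240:390][:,:,::-1],(500,300),interpolation=3)
cv2.imwrite("pics/e.png",np.clip(c*1.5,0,255).astype(np.uint8))
E
```

```text
[ 0.5578117  -0.20841128  0.09965425] [ 5.30281327e-01  3.09494356e+00 -5.52226416e-04] [-0.33855166  0.06062594 -2.25101835]
```

View pics/e.png

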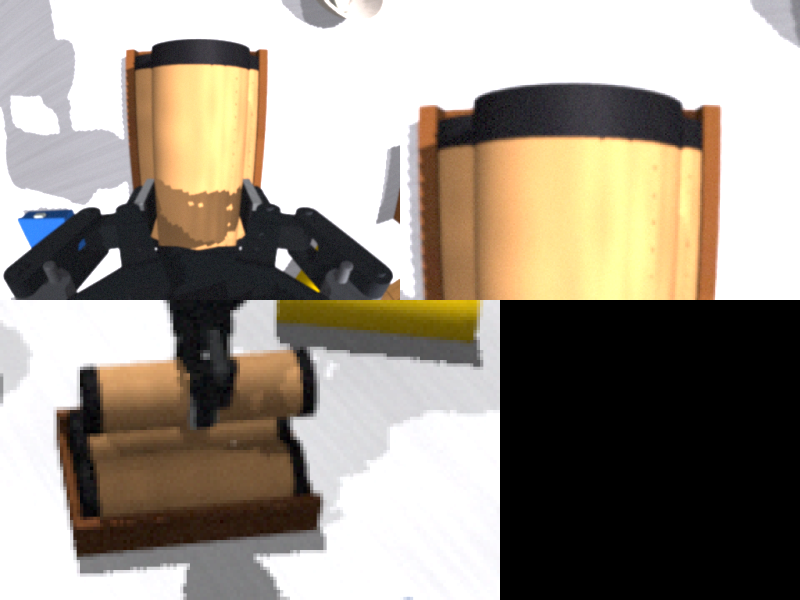

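The tube hangs over the gap: its edges are at 474 and 683 in the right crop against the tray walls at 420 and 720, so it is about 2.5 mm too far to +y. I check lengthwise.

```bash
python3 - <<'E'
from h import *
W=dict(np.load("w5p.npz"));W["fish"]=1
y=np.radians(-19.5);ex=np.array([np.cos(y),np.sin(y)]);ey=np.array([-ex[1],ex[0]])
cr=lambda u,v:(150+(u-400)*.6,v*.6)
o=np.array([.5578,-.2084])
for n,p,z in [("held bnd",(578,137),.137),("low L bnd",(455,147),.057),("low R bnd",(693,148),.057),("wallL",(420,110),.038),("wallR",(720,110),.038),("wallL2",(436,290),.038),("wallR2",(716,290),.038),("heldL",(474,180),.11),("heldR",(683,180),.11),("heldL2",(476,290),.11),("heldR2",(676,290),.11)]:
    q=plane(W,*cr(*p),z)[:2]-o;print(n,np.round([q@ex*1e3,q@ey*1e3],1))
E
```

```text
held bnd [-77.6   0.5]
low L bnd [-83.4 -44.6]
low R bnd [-83.2  44.3]
wallL [-102.   -64.3]
wallR [-102.    60.6]
wallL2 [-24.6 -59.4]
wallR2 [-24.9  61.3]
heldL [-69.4 -26.8]
heldR [-69.6  28.8]
heldL2 [-39.3 -27.1]
heldR2 [-39.5  27.9]
```

Call:
apply_moves([
  {"grip": 40,"x": -4,"y": 0,"z": -12,"wx": 0,"wy": 0,"wz": 0},
  {"grip": 40,"x": 0,"y": 0,"z": -10,"wx": 0,"wy": 0,"wz": 0},
  {"grip": 40,"x": 0,"y": 0,"z": -2,"wx": 0,"wy": 0,"wz": 0},
  {"grip": 40,"x": 0,"y": 0,"z": 0,"wx": 0,"wy": 0,"wz": 0},
])

```text
time: 8.95
position: [0.5528, -0.209, 0.074]
tcp_rot: [-0.533, -3.096, -0.0]
contact_force: [-0.1, -0.4, -2.2]
grip_width: 0.0519
finger_force: 64.5
```

Call:
apply_moves([
  {"grip": 40,"x": 0,"y": 0,"z": -2,"wx": 0,"wy": 0,"wz": 0},
  {"grip": 40,"x": 0,"y": 0,"z": 0,"wx": 0,"wy": 0,"wz": 0},
])

```text
time: 9.2
position: [0.5531, -0.2091, 0.0725]
tcp_rot: [0.533, 3.095, -0.0]
contact_force: [0.4, -0.3, -2.7]
grip_width: 0.0515
finger_force: 64.5
```

Call:
apply_moves([
  {"grip": 40,"x": 0,"y": 0,"z": -1.5,"wx": 0,"wy": 0,"wz": 0},
  {"grip": 40,"x": 0,"y": 0,"z": 0,"wx": 0,"wy": 0,"wz": 0},
])

```text
time: 9.45
position: [0.5532, -0.2091, 0.0718]
tcp_rot: [0.532, 3.095, -0.001]
contact_force: [-2.0, 0.8, 3.9]
grip_width: 0.0521
finger_force: 65.3
```

Contact: vertical force went from -2.7 to +3.9 N at the expected height. I release.

Call:
apply_moves([
  {"grip": 60,"x": 0,"y": 0,"z": 0,"wx": 0,"wy": 0,"wz": 0},
  {"grip": 85,"x": 0,"y": 0,"z": 0,"wx": 0,"wy": 0,"wz": 0},
  {"grip": 85,"x": 0,"y": 0,"z": 0,"wx": 0,"wy": 0,"wz": 0},
  {"grip": 85,"x": 0,"y": 0,"z": 0,"wx": 0,"wy": 0,"wz": 0},
  {"grip": 85,"x": 0,"y": 0,"z": 0,"wx": 0,"wy": 0,"wz": 0},
])

```text
time: 10.07
position: [0.5529, -0.209, 0.0708]
tcp_rot: [-0.533, -3.096, -0.0]
contact_force: [0.1, -0.1, 0.2]
grip_width: 0.0848
finger_force: 0.0
```

Call:
apply_moves([
  {"grip": 85,"x": 0,"y": 0,"z": 20,"wx": 0,"wy": 0,"wz": 0},
  {"grip": 85,"x": 0,"y": 0,"z": 40,"wx": 0,"wy": 0,"wz": 0},
  {"grip": 85,"x": 0,"y": 0,"z": 50,"wx": 0,"wy": 0,"wz": 0},
  {"grip": 85,"x": 40,"y": -14,"z": 40,"wx": 0,"wy": 0,"wz": 0},
  {"grip": 85,"x": 0,"y": 0,"z": 0,"wx": 0,"wy": 0,"wz": 0},
])

```text
time: 10.7
position: [0.5962, -0.2245, 0.2248]
tcp_rot: [0.531, 3.087, -0.004]
contact_force: [-0.6, 0.4, -0.0]
grip_width: 0.0855
finger_force: 0.0
```

```bash
python3 - <<'E'
from h import *
import workcell as w
p=w.camera_params("wrist");a=w.capture("wrist");np.save("w6.npy",a);np.savez("w6p.npz",**p)
b=w.capture("side")
c=np.zeros((600,800,3),np.uint8);c[:300,:400]=cv2.resize(a[:,:,::-1],(400,300),interpolation=3);
c[:300,400:]=cv2.resize(a[60:240,130:370][:,:,::-1],(400,300),interpolation=3)
c[300:,:500]=cv2.resize(b[205:295,240:390][:,:,::-1],(500,300),interpolation=3)
cv2.imwrite("pics/f.png",np.clip(c*1.5,0,255).astype(np.uint8))
E
```

```text
(no output)
```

View pics/f.png

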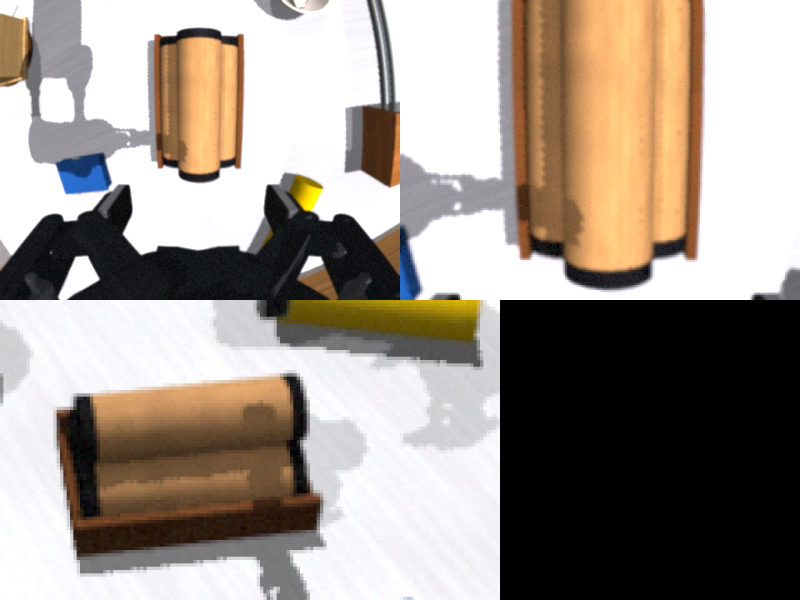

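The tube lies centred in the gap, with both lower tubes still in the tray and the ends level in the side view. The gripper is clear, so I hand the job in.

```bash
python3 -c "
import workcell as w;print(w.close_job())"
```

```text
the job is handed in; nothing more can be done
None
```

The tube was drawn clear of the shelf and let go on the rails, then regripped at its middle and set down in the gap between the two tray tubes, ends about level by eye in the last side view; the job was handed in at about 11 s.

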